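Line up the cover plate with the drift pin and fit its last bolt

ROBOT

A 6-joint arm with a two-finger parallel gripper is mounted at the origin on a cart in front of the work surface, level with it; the furniture and walls round the work are solid. World frame = base frame: x ahead of the robot, y to its left, z up, the work surface at z = 0. Lengths are in m, angles in degrees, forces in N, time in s.
With the tool pointing down it reaches from about 0.25 to 0.775 m from the base axis. Payload 4 kg.
Tool frame: the origin (TCP) lies between the finger pads; the fingertips stand 17 mm ahead of it and the grasp point (between the pads) lies 2 mm behind it; z points along the fingers, y is the line along which they close (so a half turn about z gives the same grasp; the last joint's range is limited). The gripper opens to 94 mm and grips with 3 to 60 N. Pads are 16 mm wide; open, the fingers measure 119 mm over their backs; the gripper's body (75 mm by 177 mm) begins 78 mm behind the grasp point.
Start: joints at [57.863, 4.996, 78.535, -0, 96.463, -5.907], TCP at [0.243, 0.493, 0.223] pointing down, gripper open.
Joint ranges: [-177.83, 177.83], [-43.37, 116.18], [15.69, 146.23], [-61.86, 241.86], [9.47, 152.12], [-147.06, 147.06]. Speed limits (degrees/s): [159.86, 159.86, 180, 180, 180, 180].

INTERFACE

Orientations are given as a 3x3 rotation matrix whose columns are the frame's x, y, z axes.
In Python, from plant import arm, imaging, job gives the robot as it stands.
- The arm moves only by the tool move_arm, never from a script. Its argument "commands" is a list of rows, each a list of 3 entries, a list of its own where there are three numbers: the closure in counts, from 0 (fully open) to 255 (shut), then the shift along the world's x, y, z each as a share of 0.2 m, from -1 to 1, then the turn about the world's z as a share of 360 degrees, from -1 to 1. In form: [[fingers, [dx, dy, dz], spin], ...]. A call has exactly 8 rows; each row is the pose to reach, as a shift and turn from the pose commanded when the call began, turning the shorter way round; what a row does not reach only later rows make up. A row lasts 1/12 s, in which the tool goes at most 41.7 mm and 7.16 degrees, less where a joint would pass 70% of its speed; a pose out of reach is approached as far as the arm can. A call with a number of a shift or a turn outside -1 to 1 is refused whole. A call with a gripper value outside its range is refused whole. The fingers move at their own pace and stop on an object; "squeeze" is the grip in N (left out, the last holds). Time passes only in rows, so rows that repeat a pose let the fingers close, or fill a call up. It gives the time, the measured TCP pose, the force, the opening and the grip force at its end, in the units of the state.
- arm.read_state(): the state, without advancing time (a new reading comes with each control period).
- imaging.capture(name): name is "scene" or "side" or "wrist"; returns (picture, depth): 384x512x3 uint8, red, green, blue; 384x512 float32, m along the optical axis (not along the pixel's ray), 0 where there is no reading.
- imaging.camera_model(name): a dict with "mtx" (3x3 intrinsics, pixels), "cam_to_world" (4x4, takes a point from camera to world coordinates); the wrist camera has in their place "tool_from_camera" (4x4, takes a point from camera to tool coordinates, whose origin is the TCP and whose axes are the flange's). Camera axes: x right, y up, looking along -z (the intrinsics and any distortion apply to the point x, -y, -z); pixel columns grow to the right and rows downward; lengths in m; the calibration is good to about 2 mm. A picture is of the moment at which its call begins: read the wrist's pose just before it. camera_model takes no time and is no camera call.
- job.job_done(): hands the job in; it is judged then, once.
The state is a dict: "clock": time; "qpos": joint angles; "dq": joint speeds; "joint_torque": joint torques, N m; "tcp_pos": TCP position; "tool_rot": TCP orientation; "wrist_force": force on the tool from outside, world axes, zero at the start; "torque": the same for the moment, N m; "opening": finger opening in m; "grasp_force": force on a finger pad.
Only numpy, scipy, OpenCV 4.12 (cv2) and the standard library are available. Lean on these libraries where they do the work, as an engineer would, in place of code of your own. Each camera call takes 0.05 s, during which the arm holds its last target. There are 200 camera calls.

TASK

The blue cover plate hangs on one fitted bolt and lies swung aside, so its holes do not meet those of the aluminium flange block underneath. Put the tip of the orange-handled drift pin into the cover's end hole, work the plate across with it until you feel the pin find the hole beneath, and press the pin fully home; then fit the black bolt fully home in the middle hole and leave both in place. Press gently, push the cover only with the pin and never with the fingers, and leave the other things on the table alone.

Things in the scene. Friction and masses are not known exactly. Their poses are not given: they have to be found in the camera images.
- drift_pin: tapered steel drift pin, orange handle, loose, 90 g, standing tip down in the grey stand, tip 8 mm above the table. Origin at the tip's centre, z up along it. Tip 10 mm across, widening evenly to 12 mm at 18 mm above the tip, then straight 12 mm to 36 mm; steel collar 22 mm across from 36 to 40 mm; round orange handle to grip, 17 mm across, from 40 to 76 mm
- bolt: black-headed steel bolt, loose, 80 g, standing in the same stand (either hole, the pin in the other), end 8 mm above the table. Origin at the shank end's centre, z up along it. Plain shank 11 mm across, 36 mm long, 3 mm chamfer at the end; collar 22 mm across from 36 to 39 mm; round head to grip, 17 mm across, from 39 to 69 mm. Pushed in, not screwed
- stand: grey plastic stand, fixed, 56 x 124 x 44 mm. Origin at the centre of its underside, its two 14 mm through holes lie 36 mm either side along its y. Between stand and cover, and behind them, stands a tall fixed glass vessel with brown side boards reaching forward to about x = 0.53, y = 0.1: pass in front of it
- pin_collar (a point): centre of the underside of the drift pin's collar, 36 mm above its tip; it rests on the cover when the pin is home
- bolt_collar (a point): centre of the underside of the bolt's collar, 36 mm above its shank's end; it rests on the cover when the bolt is home
- swivel: round dark steel swivel base, fixed to the table, 112 mm across, 12 mm high, origin at the centre of its underside; its own yaw means nothing. Its axis is the pivot's axis. On it, clamped rigid at an unmeasured angle about that axis, lies the aluminium flange block: 90 x 160 x 30 mm, top 42 mm above the table, with 13 mm through holes 50 and 100 mm from the pivot like those of the cover lying directly on it
- cover: blue cover plate 62 x 140 x 10 mm, upper face 52 mm above the table. Origin on the pivot axis at its underside, y towards the pin hole, z up. It stands turned 0.06 to 0.36 rad anticlockwise (from above) about the pivot from where the holes meet. It turns against friction of 0.3 N m (3 N sidewise at the pin hole) and stays where left; the block below does not give
- cover_pin_hole (a point): mouth centre, on the cover's upper face, of the cover's 13 mm through hole at the end, for the drift pin, 100 mm from the pivot. Moves with the cover. At the start the block's pin hole beneath lies 6 to 36 mm from it along the arc about the pivot, clockwise from above (to the cover's own +x side)
- cover_bolt_hole (a point): mouth centre, on the cover's upper face, of the cover's middle 13 mm through hole for the bolt, halfway between the pivot and the pin hole (50 mm from each). Moves with the cover
- cover_pivot (a point): axis of the already fitted small dark bolt (head 17 mm across, 9 mm above the cover) on which the cover turns, at the height of the cover's upper face; fixed
- tape_roll: roll of tan tape lying flat, 92 mm across, 25 mm high; bystander, origin at the centre of its underside
- petri_dish: round pink petri dish, 60 mm across, 15 mm high; bystander, origin at the centre of its underside
- spanner: flat steel spanner, 164 mm long along its y, 5 mm thick; bystander, origin under its centre

How it is judged:
By the outcome, as a careful person would: the job done as asked, in the order asked, and still so for the second after the job is handed in, with the robot touching nothing.
It also fails if it takes over 72 s, if anything falls off the work surface, if the arm or the gripper's body presses on something with over 40 N, if the wrist force passes 120 N, or if a joint passes its speed limit or range.

## Working session

There is one attempt and no reset: what is moved stays moved. The work goes in short steps, Python scripts to look and compute and a tool call to move; the robot and the scene stay as the last step left them, time stands still between calls to the robot, and variables do not carry over. Pictures are saved under pics/ and viewed, at most 10 in all, crops included, and the job is handed in when it is done.

Besides the shell and the picture viewer there is one more tool, called after "Request:" by a JSON object that holds its "api" and its "payload", one argument or row to a line. move_arm: Moves the arm, as the interface text tells. Shift numbers are shares of 0.2 m and turn numbers shares of 360 degrees, none past 1 either way. Its arguments: {"type":"object","properties":{"commands":{"type":"array"},"squeeze":{"type":"number"}},"required":["commands"]}

```bash
mkdir -p pics
cat > h.py <<'E'
import numpy as np, cv2, pickle, os
from plant import arm, imaging, job
def snap(name, tag):
    s=arm.read_state(); p,d=imaging.capture(name); m=imaging.camera_model(name)
    if name=='wrist':
        T=np.eye(4); T[:3,:3]=s['tool_rot']; T[:3,3]=s['tcp_pos']; M=T@np.array(m['tool_from_camera'])
    else: M=np.array(m['cam_to_world'])
    pickle.dump((p,d,m,M),open(tag+'.pkl','wb')); return p,d,m,M
def ld(tag): return pickle.load(open(tag+'.pkl','rb'))
def dist(m):
    for k in m:
        if 'dist' in k: return np.array(m[k],float)
    return None
def ray(t,u,v):
    p,d,m,M=t; x=cv2.undistortPoints(np.array([[[u,v]]],float),np.array(m['mtx']),dist(m))[0,0]
    r=M[:3,:3]@np.array([x[0],-x[1],-1]); return M[:3,3],r
def atz(t,u,v,z):
    o,r=ray(t,u,v); return o+r*(z-o[2])/r[2]
def dep(t,u,v):
    o,r=ray(t,u,v); return o+r*t[1][int(round(v)),int(round(u))]
def proj(t,P):
    p,d,m,M=t; c=np.linalg.inv(M)@np.append(P,1); 
    return cv2.projectPoints(np.array([[c[0],-c[1],-c[2]]]),np.zeros(3),np.zeros(3),np.array(m['mtx']),dist(m))[0][0,0]
def cloud(t):
    p,d,m,M=t; h,w=d.shape; uv=np.stack(np.meshgrid(np.arange(w),np.arange(h)),-1).reshape(-1,1,2).astype(float)
    x=cv2.undistortPoints(uv,np.array(m['mtx']),dist(m)).reshape(h,w,2)
    r=np.stack([x[...,0],-x[...,1],-np.ones((h,w))],-1)@M[:3,:3].T
    return M[:3,3]+r*d[...,None]
E
python3 - <<'E'
from h import *
a=snap('scene','a'); b=snap('side','b')
for t in(a,b): print({k:v for k,v in t[2].items()}); 
cv2.imwrite('pics/ab.png',cv2.resize(np.hstack([a[0],b[0]])[...,::-1],(800,300)))
cv2.imwrite('pics/a.png',cv2.resize(a[0][...,::-1],(800,600)));cv2.imwrite('pics/b.png',cv2.resize(b[0][...,::-1],(800,600)))
E
```

```text
{'mtx': array([[490.64821729,   0.        , 256.26680333],
       [  0.        , 490.64821729, 197.41425584],
       [  0.        ,   0.        ,   1.        ]]), 'cam_to_world': array([[ 0.85125791,  0.32671738, -0.41062846, -0.23195154],
       [-0.52438868,  0.50071137, -0.68869778, -1.01283657],
       [-0.0194032 ,  0.80158835,  0.59756141,  0.99152137],
       [ 0.        ,  0.        ,  0.        ,  1.        ]])}
{'mtx': array([[363.95973711,   0.        , 248.18505765],
       [  0.        , 363.95973711, 189.4030594 ],
       [  0.        ,   0.        ,   1.        ]]), 'cam_to_world': array([[ 9.99753979e-01,  8.45590845e-03, -2.05055637e-02,
         4.14672244e-01],
       [-2.21643239e-02,  4.16301984e-01, -9.08956215e-01,
        -9.10412549e-01],
       [ 8.50456329e-04,  9.09187085e-01,  4.16386985e-01,
         5.12862217e-01],
       [ 0.00000000e+00,  0.00000000e+00,  0.00000000e+00,
         1.00000000e+00]])}
```

View pics/a.png

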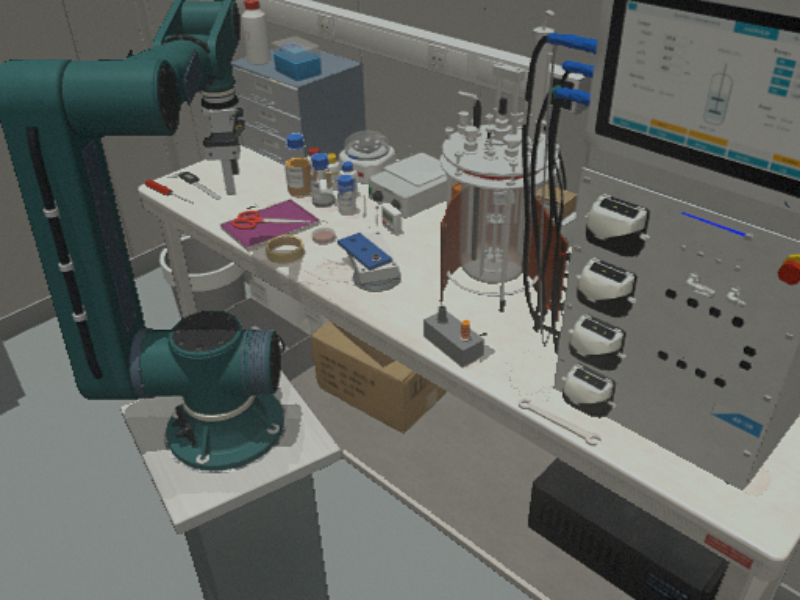

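View pics/b.png

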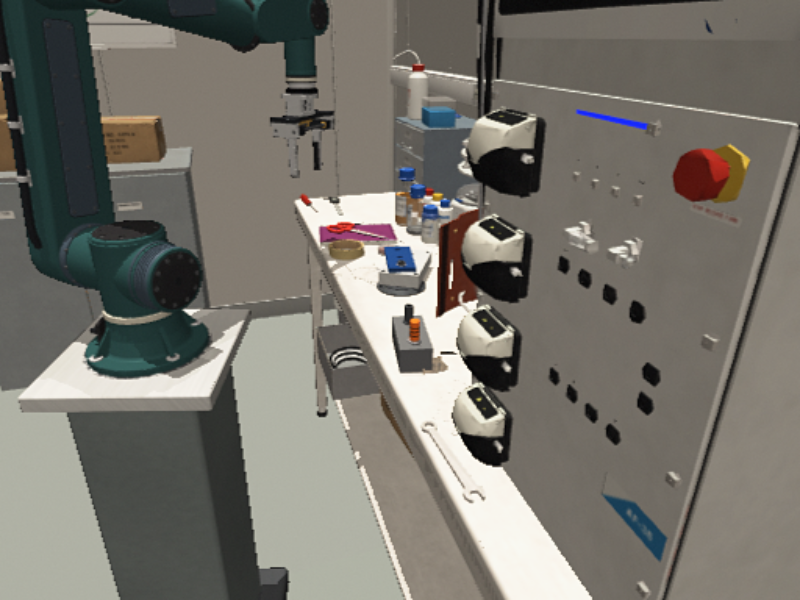

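The scene view shows the orange handle at (465,325), the bolt at (442,312) and the cover at about (365,250). The side view shows the stand near (411,340) and the cover at (399,258). I'll measure these roughly and crop the cover and stand.

Run:
```python
from h import *
a=ld('a');b=ld('b')
# pixel full-res = /1.5625
k=1/1.5625
for n,t,u,v,z in [('pin',a,465,321,.084),('bolt',a,442,308,.077),('pin',b,415,320,.084),('bolt',b,409,306,.077),('cov',a,365,250,.052),('cov',b,399,258,.052)]:
    print(n,atz(t,u*k,v*k,z).round(4), dep(t,u*k,v*k).round(4))
for n,t in(('a',a),('b',b)):
    C=cloud(t);p=t[0].astype(int)
    hsv=cv2.cvtColor(t[0],cv2.COLOR_RGB2HSV)
    o=(hsv[...,0]<14)&(hsv[...,1]>170)&(C[...,2]>.03)&(C[...,2]<.1)&(C[...,1]<.2)&(C[...,0]>.2)&(C[...,0]<.6)
    bl=(hsv[...,0]>100)&(hsv[...,0]<125)&(hsv[...,1]>120)&(abs(C[...,2]-.052)<.006)&(C[...,0]<.65)
    for q,mm in(('or',o),('blue',bl)):
        P=C[mm]; print(n,q,len(P),np.median(P,0) if len(P) else '')
        if q=='blue' and len(P):
            print(cv2.minAreaRect((P[:,:2]*1000).astype(np.float32)), cv2.boxPoints(cv2.minAreaRect((P[:,:2]*1000).astype(np.float32))))
A=cv2.resize(a[0][140:190,205:265],(480,400),interpolation=cv2.INTER_CUBIC)
B=cv2.resize(b[0][150:195,235:285],(400,400),interpolation=cv2.INTER_CUBIC)
cv2.imwrite('pics/c.png',cv2.resize(np.hstack([A,B])[...,::-1],(800,363)))
```

```text
pin [ 0.475  -0.0697  0.084 ] [ 0.4774 -0.0665  0.0809]
bolt [ 0.4668 -0.0029  0.077 ] [ 0.4678 -0.0014  0.0757]
pin [ 0.4788 -0.0709  0.084 ] [ 0.4786 -0.0726  0.0849]
bolt [ 0.4728 -0.0025  0.077 ] [ 0.4728 -0.0015  0.0765]
cov [0.4631 0.3049 0.052 ] [0.4671 0.3124 0.0466]
cov [0.4675 0.3027 0.052 ] [0.4674 0.3013 0.0525]
a or 1 [ 0.4746555  -0.07770063  0.07957435]
a blue 295 [0.46078485 0.31489985 0.05117342]
((464.12091064453125, 312.87005615234375), (64.91901397705078, 139.4997100830078), 3.4903247356414795) [[427.47525 380.5144 ]
 [435.968   241.27344]
 [500.76657 245.22571]
 [492.27383 384.46667]]
b or 287 [0.55986072 0.1255182  0.06382408]
b blue 230 [0.46581923 0.31039598 0.05218755]
((494.7625732421875, 134.01889038085938), (1020.4847412109375, 144.0198974609375), 87.00291442871094) [[ 396.17303 -371.76053]
 [ 539.9959  -379.29062]
 [ 593.3521   639.79834]
 [ 449.52924  647.32837]]
```

View pics/c.png

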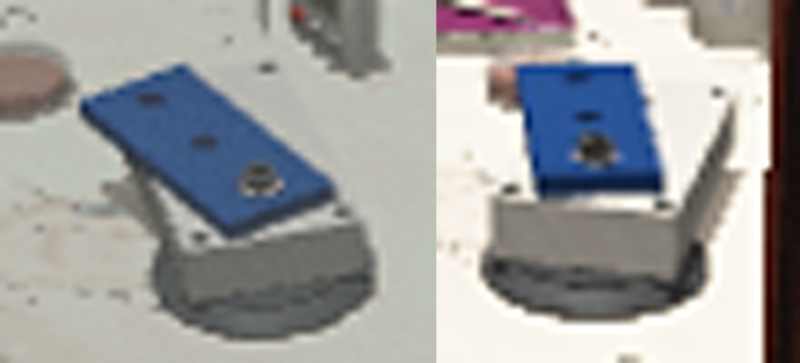

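The enlarged crops show the pivot bolt head near (262,180) in the scene crop, with the holes at (203,142) and (150,99). The pin hole is towards +y, and the cover has to swing towards +x. I'll look again from above with the wrist camera.

Run:
```python
from h import *
s=arm.read_state(); print(s['clock'],s['tool_rot'],s['opening'],imaging.camera_model('wrist'))
b=ld('b');a=ld('a')
for n,t in(('a',a),('b',b)):
    C=cloud(t);m=(C[...,2]>.1)&(C[...,0]>.35)&(C[...,0]<.75)&(C[...,1]>.1)&(C[...,1]<.6)
    P=C[m]
    for y in np.arange(.1,.6,.1):
        Q=P[(P[:,1]>=y)&(P[:,1]<y+.1)]; print(n,y,len(Q),Q.min(0).round(3) if len(Q) else '', Q.max(0).round(3) if len(Q) else '')
```

```text
0.1 [[-8.97040264e-01  4.41947588e-01 -1.04561945e-03]
 [ 4.41948785e-01  8.97038682e-01 -1.69526005e-03]
 [ 1.88745006e-04 -1.98282677e-03 -9.99998016e-01]] 0.09385089478609467 {'mtx': array([[325.32254219,   0.        , 262.18719783],
       [  0.        , 325.32254219, 186.20511387],
       [  0.        ,   0.        ,   1.        ]]), 'tool_from_camera': array([[ 6.89736233e-04,  9.66254630e-01,  2.57587877e-01,
         7.46158091e-02],
       [ 9.99999425e-01, -8.78086268e-04,  6.16174519e-04,
         2.68126261e-04],
       [ 8.21565860e-04,  2.57587304e-01, -9.66254680e-01,
        -1.62322302e-01],
       [ 0.00000000e+00,  0.00000000e+00,  0.00000000e+00,
         1.00000000e+00]])}
a 0.1 1698 [0.532 0.1   0.1  ] [0.75 0.2  0.49]
a 0.2 114 [0.611 0.2   0.179] [0.737 0.23  0.411]
a 0.30000000000000004 0  
a 0.4 0  
a 0.5 4 [0.57  0.526 0.101] [0.734 0.567 0.153]
b 0.1 531 [0.535 0.1   0.1  ] [0.621 0.199 0.383]
b 0.2 6 [0.619 0.201 0.21 ] [0.621 0.203 0.235]
b 0.30000000000000004 0  
b 0.4 0  
b 0.5 2 [0.551 0.57  0.1  ] [0.573 0.576 0.102]
```

Request:
{"api": "move_arm", "payload": {
  "commands": [
    [0, [1, -1, 0], -0.177],
    [0, [1, -1, 0], -0.177],
    [0, [1, -1, 0], -0.177],
    [0, [1, -1, 0], -0.177],
    [0, [1, -1, 0], -0.177],
    [0, [1, -1, 0], -0.177],
    [0, [1, -1, 0], -0.177],
    [0, [1, -1, 0], -0.177]
  ]
}}

```text
clock: 0.77
tcp_pos: [0.4467, 0.2887, 0.2215]
tool_rot: [[-0.099, 0.995, 0.001], [0.995, 0.099, -0.003], [-0.003, 0.0, -1.0]]
wrist_force: [-1.1, -0.4, 0.1]
opening: 0.0938
grasp_force: 0.0
```

Request:
{"api": "move_arm", "payload": {
  "commands": [
    [0, [0.1, -0.25, -0.1], -0.02],
    [0, [0.1, -0.25, -0.1], -0.02],
    [0, [0.1, -0.25, -0.1], -0.02],
    [0, [0.1, -0.25, -0.1], -0.02],
    [0, [0.1, -0.25, -0.1], -0.02],
    [0, [0.1, -0.25, -0.1], -0.02],
    [0, [0.1, -0.25, -0.1], -0.02],
    [0, [0.1, -0.25, -0.1], -0.02]
  ]
}}

```text
clock: 1.43
tcp_pos: [0.4629, 0.2443, 0.203]
tool_rot: [[0.011, 1.0, 0.001], [1.0, -0.011, 0.0], [0.0, 0.001, -1.0]]
wrist_force: [-0.1, 0.1, -0.4]
opening: 0.0938
grasp_force: 0.0
```

Run:
```python
from h import *
w=snap('wrist','w1'); s=arm.read_state(); print(s['clock'],s['tcp_pos'],s['tool_rot'][:2,0],s['dq'].round(3) if hasattr(s['dq'],'round') else s['dq'])
cv2.imwrite('pics/w1.png',cv2.resize(w[0][...,::-1],(800,600),interpolation=cv2.INTER_CUBIC))
for n in 'ab':
    C=cloud(ld(n));P=C[(C[...,2]>.1)&(C[...,0]>.4)&(C[...,0]<.75)&(C[...,1]>-.2)&(C[...,1]<.1)]
    for y in (-.2,-.1,-.05,0,.05):
        Q=P[(P[:,1]>=y)&(P[:,1]<y+.05)]; print(n,y,len(Q),Q.min(0) if len(Q) else '')
```

```text
1.4833 [0.46291579 0.24414291 0.20285813] [0.01126825 0.99993647] [-0.279 -0.016  0.117 -0.073 -0.062  0.034]
a -0.2 1098 [ 0.52760714 -0.19999     0.10143521]
a -0.1 143 [ 0.63221854 -0.09837248  0.10183811]
a -0.05 128 [ 0.63815446 -0.04921048  0.10087251]
a 0 1710 [5.78964329e-01 2.54565466e-06 1.00059181e-01]
a 0.05 2211 [0.52596496 0.0500308  0.10010683]
b -0.2 429 [ 0.54177425 -0.19720448  0.28854213]
b -0.1 0 
b -0.05 0 
b 0 0 
b 0.05 146 [0.53182631 0.05487531 0.10109199]
```

View pics/w1.png

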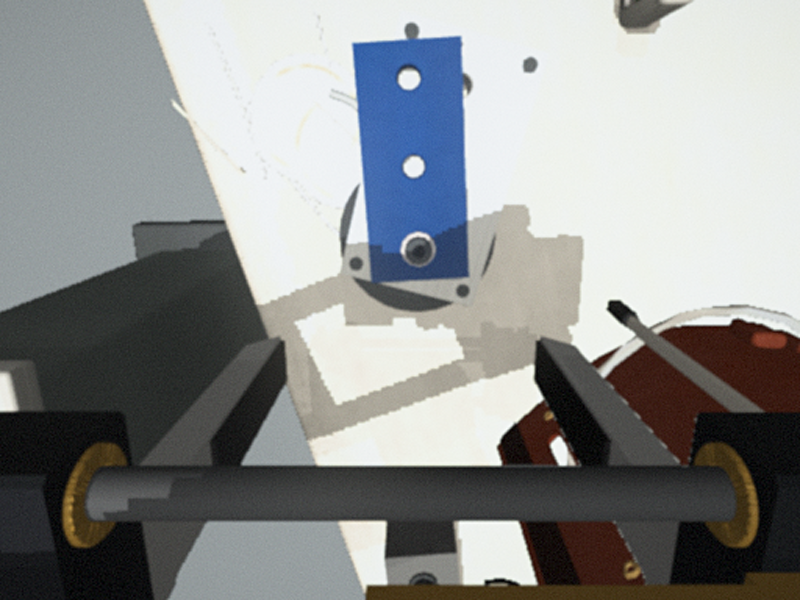

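The wrist view shows the cover holes at (409,78) and (414,166), and the pivot at (418,249). The block's screws are at (411,31), (530,65), (356,263) and (462,291). A sliver of the block's pin hole shows at about (467,85).

Run:
```python
from h import *
w=ld('w1');k=.64
f=lambda u,v,z:atz(w,(u+.5)*k-.5,(v+.5)*k-.5,z)[:2]
ph,bh,pv=f(409,78,.052),f(414,166,.052),f(418,249,.061)
print('pin hole',ph,'bolt hole',bh,'pivot',pv,np.linalg.norm(ph-pv),np.linalg.norm(bh-pv))
print('depth',dep(w,430*k,120*k))
c=[f(u,v,.042) for u,v in((411,31),(530,65),(356,263),(462,291))]
top=(c[0]+c[1])/2;bot=(c[2]+c[3])/2
ab=np.arctan2(*(top-bot)[::-1]);ac=np.arctan2(*(ph-pv)[::-1])
ab2=np.arctan2(*(c[0]-c[2])[::-1]),np.arctan2(*(c[1]-c[3])[::-1])
print('block ang',ab,ab2,'cover',ac,'diff',ac-ab)
print('block axis pt near pivot offset', np.cross(top-bot,pv-bot)/np.linalg.norm(top-bot))
d=(top-bot)/np.linalg.norm(top-bot)
print('target',pv+.1*d, pv+.05*d,'sliver',f(467,85,.042))
print(proj(w,np.append(pv+.1*d,.042))/k)
```

```text
pin hole [0.46390934 0.36214137] bolt hole [0.46637007 0.31307512] pivot [0.4683093  0.26435847] 0.09788183469860255 0.04875522785326391
depth [0.47609436 0.33893216 0.05261402]
block ang 1.3040593697645395 (np.float64(1.3062658662331972), np.float64(1.301865116010999)) cover 1.6157632726177138 diff 0.3117039028531743
block axis pt near pivot offset 0.0005280448987565066
target [0.49466782 0.36082209] [0.48148856 0.31259028] sliver [0.49833567 0.35929509]
[460.58458416  82.03122134]<stdin>:12: DeprecationWarning: Arrays of 2-dimensional vectors are deprecated. Use arrays of 3-dimensional vectors instead. (deprecated in NumPy 2.0)
```

Request:
{"api": "move_arm", "payload": {
  "commands": [
    [0, [-0.3, -0.1, 0], 0],
    [0, [-0.32, -0.2, 0], 0],
    [0, [-0.32, -0.4, 0], 0],
    [0, [-0.32, -0.6, 0], 0],
    [0, [-0.32, -0.8, 0], 0],
    [0, [-0.32, -1, 0], 0],
    [0, [-0.32, -1, 0], 0],
    [0, [-0.32, -1, 0], 0]
  ]
}}

```text
clock: 2.15
tcp_pos: [0.3992, 0.042, 0.2028]
tool_rot: [[0.017, 1.0, 0.001], [1.0, -0.017, 0.0], [0.0, 0.001, -1.0]]
wrist_force: [0.6, 0.9, -0.0]
opening: 0.0938
grasp_force: 0.0
```

Request:
{"api": "move_arm", "payload": {
  "commands": [
    [0, [0, -0.2, 0], 0],
    [0, [0, -0.4, 0], 0],
    [0, [0.1, -0.5, 0], 0.003],
    [0, [0.3, -0.5, 0], 0.003],
    [0, [0.35, -0.5, 0], 0.003],
    [0, [0.35, -0.5, 0], 0.003],
    [0, [0.35, -0.5, 0], 0.003],
    [0, [0.35, -0.5, 0], 0.003]
  ]
}}

```text
clock: 2.82
tcp_pos: [0.4685, -0.0551, 0.2025]
tool_rot: [[-0.009, 1.0, -0.001], [1.0, 0.009, 0.0], [0.0, -0.001, -1.0]]
wrist_force: [-0.8, 0.6, -0.4]
opening: 0.0939
grasp_force: 0.0
```

Run:
```python
from h import *
w=snap('wrist','w2'); s=arm.read_state(); print(s['clock'],s['tcp_pos'],s['tool_rot'][:2,0],np.abs(s['dq']).max())
cv2.imwrite('pics/w2.png',cv2.resize(w[0][...,::-1],(800,600),interpolation=cv2.INTER_CUBIC))
for n in 'ab':
    C=cloud(ld(n));P=C[(C[...,2]>.1)&(C[...,0]>.4)&(C[...,0]<.75)&(C[...,1]>-.15)&(C[...,1]<-.1)]
    print(len(P),P.min(0) if len(P) else '')
```

```text
2.8667 [ 0.46841832 -0.05533309  0.20273482] [-0.00833118  0.99996529] 0.6101797680111567
1091 [ 0.53204724 -0.14998312  0.10019685]
434 [ 0.54399383 -0.14969619  0.27726929]
```

View pics/w2.png

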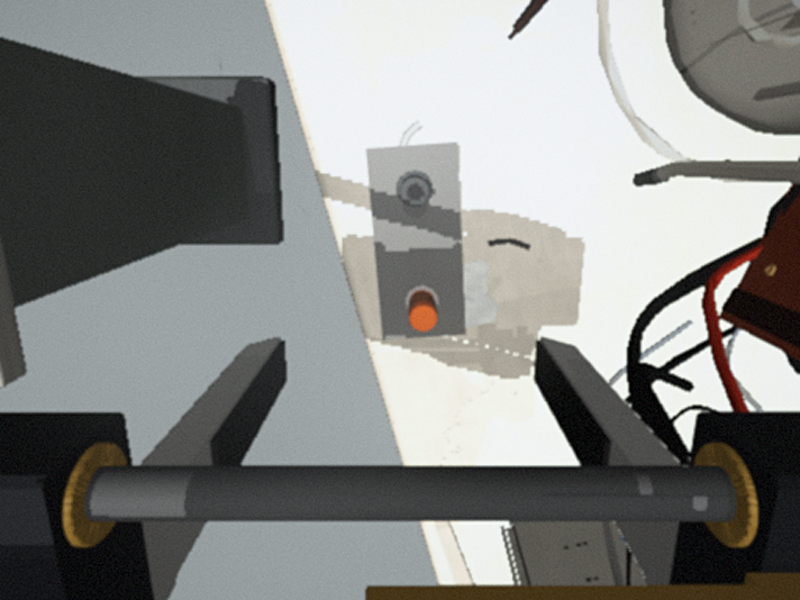

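The orange handle's top is at (424,318) and the bolt head's top at (414,189).

Run:
```python
from h import *
w=ld('w2');k=.64
f=lambda u,v,z:atz(w,(u+.5)*k-.5,(v+.5)*k-.5,z)[:2]
print('pin',f(424,318,.084),'bolt',f(414,189,.077), dep(w,424*k,318*k),dep(w,414*k,186*k))
st=[f(u,v,.044) for u,v in((368,150),(458,143),(385,335),(464,334))];print(st)
for n in 'ab':
    C=cloud(ld(n));P=C[(C[...,2]>.14)&(C[...,0]>.4)&(C[...,0]<.58)&(C[...,1]>-.15)&(C[...,1]<0)]
    print(len(P),P.max(0) if len(P) else '', np.percentile(P,[5,50,95],0) if len(P) else '')
```

```text
pin [ 0.47691381 -0.07119303] bolt [0.47032706 0.00179776] [ 0.47704106 -0.07097426  0.08519864] [0.47046266 0.00330644 0.07741979]
[array([0.44234838, 0.02278506]), array([0.49694583, 0.02738827]), array([ 0.45230574, -0.096309  ]), array([ 0.50509418, -0.0950963 ])]
839 [ 0.5799955  -0.10435245  0.63298578] [[ 0.53915915 -0.13991668  0.24010271]
 [ 0.55700739 -0.11976825  0.42778006]
 [ 0.57661215 -0.10971748  0.60199054]]
434 [ 0.57053527 -0.10842268  0.55296051] [[ 0.54588198 -0.14556987  0.31800746]
 [ 0.55513984 -0.11869375  0.48560783]
 [ 0.56711183 -0.11240884  0.54425533]]
```

Request:
{"api": "move_arm", "payload": {
  "commands": [
    [0, [0.043, -0.078, 0], 0.124],
    [0, [0.043, -0.078, 0], 0.124],
    [0, [0.043, -0.078, 0], 0.124],
    [0, [0.043, -0.078, -0.15], 0.124],
    [0, [0.043, -0.078, -0.3], 0.124],
    [0, [0.043, -0.078, -0.45], 0.124],
    [0, [0.043, -0.078, -0.45], 0.124],
    [0, [0.043, -0.078, -0.45], 0.124]
  ]
}}

```text
clock: 3.53
tcp_pos: [0.4754, -0.0711, 0.1106]
tool_rot: [[-0.708, 0.706, -0.004], [0.706, 0.708, 0.001], [0.004, -0.002, -1.0]]
wrist_force: [-0.8, -0.2, 0.1]
opening: 0.0942
grasp_force: 0.0
```

Run:
```python
from h import *
s=arm.read_state(); print(s['clock'],s['tcp_pos'],s['tool_rot'][:2,0],np.abs(s['dq']).max())
w=snap('wrist','w3')
for P in([.477,-.0712,.084],[.477,-.0712,.06]): print(proj(w,P)/.64)
cv2.imwrite('pics/w3.png',cv2.resize(w[0][...,::-1],(640,480),interpolation=cv2.INTER_CUBIC))
```

```text
3.5333 [ 0.47536055 -0.07111967  0.11061351] [-0.70784407  0.70635862] 3.959803693520348
[412.12431422 353.15984791]
[412.00706297 332.993021  ]
```

View pics/w3.png

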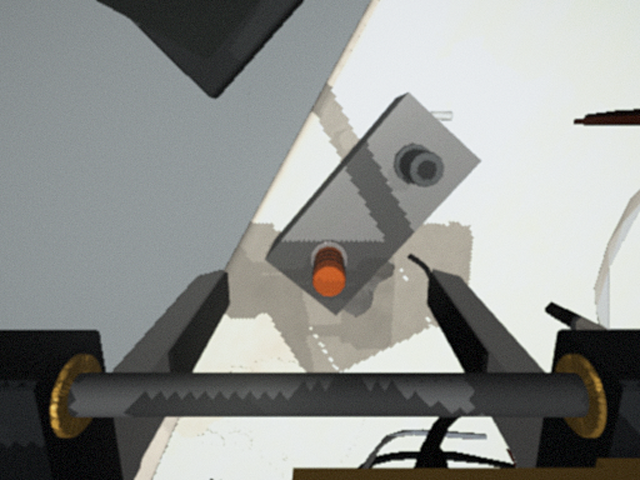

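The handle's top is at (329,283) in this 640-wide view, which matches the prediction. Next I descend and grip.

Request:
{"api": "move_arm", "payload": {
  "commands": [
    [0, [0, 0, -0.1], 0],
    [0, [0, 0, -0.2], 0],
    [0, [0, 0, -0.218], 0],
    [0, [0, 0, -0.218], 0],
    [255, [0, 0, -0.218], 0],
    [255, [0, 0, -0.218], 0],
    [255, [0, 0, -0.218], 0],
    [255, [0, 0, -0.218], 0]
  ],
  "squeeze": 50
}}

```text
clock: 4.25
tcp_pos: [0.4785, -0.0724, 0.0702]
tool_rot: [[-0.707, 0.707, 0.002], [0.707, 0.707, -0.001], [-0.002, 0.001, -1.0]]
wrist_force: [-0.0, 0.8, 0.3]
opening: 0.0706
grasp_force: 0.0
```

Request:
{"api": "move_arm", "payload": {
  "commands": [
    [255, [0, 0, 0], 0],
    [255, [0, 0, 0], 0],
    [255, [0, 0, 0], 0],
    [255, [0, 0, 0], 0],
    [255, [0, 0, 0], 0],
    [255, [0, 0, 0], 0],
    [255, [0, 0, 0], 0],
    [255, [0, 0, 0], 0]
  ]
}}

```text
clock: 4.92
tcp_pos: [0.4776, -0.0722, 0.0689]
tool_rot: [[-0.707, 0.707, -0.0], [0.707, 0.707, 0.0], [0.0, -0.0, -1.0]]
wrist_force: [-0.6, -1.4, 1.7]
opening: 0.0176
grasp_force: 0.7
```

Request:
{"api": "move_arm", "payload": {
  "commands": [
    [255, [0, 0, 0], 0],
    [255, [0, 0, 0], 0],
    [255, [0, 0, 0.05], 0],
    [255, [0, 0, 0.15], 0],
    [255, [0, 0, 0.3], 0],
    [255, [0, 0, 0.45], 0],
    [255, [-0.15, 0, 0.5], 0],
    [255, [-0.3, 0, 0.5], 0]
  ]
}}

```text
clock: 5.58
tcp_pos: [0.4197, -0.0729, 0.1735]
tool_rot: [[-0.708, 0.707, 0.007], [0.707, 0.708, -0.002], [-0.007, 0.004, -1.0]]
wrist_force: [-0.2, -0.9, 0.1]
opening: 0.0162
grasp_force: 50.0
```

Request:
{"api": "move_arm", "payload": {
  "commands": [
    [255, [-0.1, 0, 0], 0],
    [255, [-0.1, 0.1, 0], 0],
    [255, [-0.1, 0.25, 0], -0.02],
    [255, [-0.1, 0.4, 0], -0.04],
    [255, [-0.1, 0.55, 0], -0.06],
    [255, [-0.1, 0.7, 0], -0.08],
    [255, [-0.1, 0.85, 0], -0.1],
    [255, [-0.1, 1, 0], -0.122]
  ]
}}

```text
clock: 6.25
tcp_pos: [0.3976, 0.1249, 0.1698]
tool_rot: [[-0.117, 0.993, 0.001], [0.993, 0.117, 0.0], [0.0, 0.001, -1.0]]
wrist_force: [0.1, -1.0, -1.3]
opening: 0.0161
grasp_force: 50.0
```

Request:
{"api": "move_arm", "payload": {
  "commands": [
    [255, [0, 0.15, 0], 0],
    [255, [0, 0.3, 0], 0],
    [255, [0, 0.45, 0], 0],
    [255, [0, 0.6, 0], 0],
    [255, [0, 0.75, 0], 0],
    [255, [0, 0.85, 0], 0],
    [255, [0, 0.9, 0], 0],
    [255, [0, 0.9, 0], 0]
  ]
}}

```text
clock: 6.92
tcp_pos: [0.3976, 0.305, 0.1692]
tool_rot: [[-0.125, 0.992, 0.0], [0.992, 0.125, 0.0], [0.0, 0.0, -1.0]]
wrist_force: [0.1, 0.1, -0.8]
opening: 0.016
grasp_force: 50.0
```

Run:
```python
from h import *
s=arm.read_state(); print(s['clock'],s['tcp_pos'],s['tool_rot'],s['opening'],s['wrist_force'],s['torque'],s['grasp_force'])
```

```text
6.9167 [0.39762889 0.30500705 0.16915093] [[-1.25027297e-01  9.92153302e-01  4.52802174e-06]
 [ 9.92153271e-01  1.25027292e-01  2.51174774e-04]
 [ 2.48637755e-04  3.58961946e-05 -9.99999968e-01]] 0.015967199406817935 [ 0.05479541  0.10654225 -0.82970629] [-0.14043521  0.046365    0.04790568] 49.99981462955475
```

Request:
{"api": "move_arm", "payload": {
  "commands": [
    [255, [0.15, 0.1, 0], 0],
    [255, [0.3, 0.25, 0], 0],
    [255, [0.33, 0.29, -0.05], -0.018],
    [255, [0.33, 0.29, -0.12], -0.018],
    [255, [0.33, 0.29, -0.2], -0.018],
    [255, [0.33, 0.29, -0.2], -0.018],
    [255, [0.33, 0.29, -0.2], -0.018],
    [255, [0.33, 0.29, -0.2], -0.018]
  ]
}}

```text
clock: 7.58
tcp_pos: [0.4644, 0.3608, 0.1301]
tool_rot: [[-0.009, 1.0, 0.001], [1.0, 0.009, 0.0], [0.0, 0.001, -1.0]]
wrist_force: [0.8, -0.8, -0.6]
opening: 0.0162
grasp_force: 50.0
```

Run:
```python
from h import *
w=snap('wrist','w4'); s=arm.read_state(); print(s['clock'],s['tcp_pos'],s['tool_rot'][:2,0],s['wrist_force'],np.abs(s['dq']).max())
t=np.array(s['tcp_pos']);u=proj(w,[t[0],t[1],t[2]-.061]);print('pred tip',u, 'hole pred',proj(w,[.4637,.363,.052]))
x0,y0=int(u[0])-75,int(u[1])-75;print(x0,y0)
cv2.imwrite('pics/w4.png',cv2.resize(w[0][y0:y0+112,x0:x0+150][...,::-1],(800,597),interpolation=cv2.INTER_CUBIC))
```

```text
7.6333 [0.46456985 0.36112723 0.13057613] [-0.00878789  0.99996088] [-0.01053607  0.34779518 -0.5819372 ] 0.4560383184813404
pred tip [262.08337912 206.32344344] hole pred [260.94982169 196.77890552]
187 131
```

View pics/w4.png

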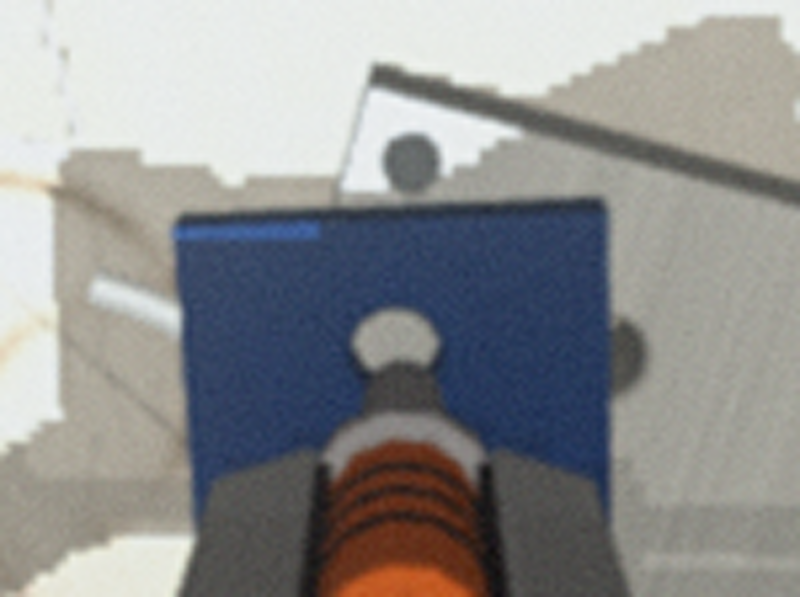

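The hole's centre is at about (396,349) and the pin tip is aligned at x≈401. That puts the hole at about (0.4637, 0.3634), which agrees with the earlier measurement. I'll lower the tip into it.

Request:
{"api": "move_arm", "payload": {
  "commands": [
    [255, [0, 0, 0], 0],
    [255, [0, 0, -0.02], 0],
    [255, [0, 0, -0.04], 0],
    [255, [0, 0, -0.06], 0],
    [255, [0, 0, -0.06], 0],
    [255, [0, 0, -0.06], 0],
    [255, [0, 0, -0.06], 0],
    [255, [0, 0, -0.06], 0]
  ]
}}

```text
clock: 8.3
tcp_pos: [0.4639, 0.3616, 0.117]
tool_rot: [[-0.01, 1.0, 0.0], [1.0, 0.01, 0.0], [0.0, 0.0, -1.0]]
wrist_force: [0.5, -0.2, -0.5]
opening: 0.0161
grasp_force: 50.0
```

Request:
{"api": "move_arm", "payload": {
  "commands": [
    [255, [0, 0.008, 0], 0],
    [255, [0, 0.008, -0.01], 0],
    [255, [0, 0.008, -0.02], 0],
    [255, [0, 0.008, -0.03], 0],
    [255, [0, 0.008, -0.04], 0],
    [255, [0, 0.008, -0.045], 0],
    [255, [0, 0.008, -0.05], 0],
    [255, [0, 0.008, -0.05], 0]
  ]
}}

```text
clock: 8.97
tcp_pos: [0.4654, 0.3636, 0.1118]
tool_rot: [[-0.01, 1.0, 0.006], [1.0, 0.01, 0.002], [0.002, 0.006, -1.0]]
wrist_force: [-3.1, -3.3, 13.7]
opening: 0.0162
grasp_force: 50.0
```

```bash
cat > hole.py <<'E'
from h import *
def hole(w,c,r=14,z=.052):
    # non-blue blob near expected pixel c: report extents and unprojected centre from left/right/top
    hsv=cv2.cvtColor(w[0],cv2.COLOR_RGB2HSV).astype(int); p=w[0].astype(int)
    x0,y0=int(c[0])-r,int(c[1])-r
    sat=cv2.resize((p[...,2]-p[...,0])[y0:y0+2*r,x0:x0+2*r].astype(np.float32),None,fx=8,fy=8,interpolation=cv2.INTER_CUBIC)
    return sat,x0,y0
if __name__=='__main__':
    w=ld('w4'); c=[261,193]
    p=w[0].astype(int); d=p[...,2]-p[...,0]
    print(d[184:204,248:275])
    s=arm.read_state(); print(s['tcp_pos'],s['wrist_force'],s['torque'])
E
python3 hole.py
```

```text
[[ 49  45  45  48  49  47  49  52  50  53  52  50  55  54  49  52  52  48
   50  51  51  52  48  48  49  51  47]
 [ 50  44  49  52  49  46  50  47  47  48  51  52  52  53  49  52  49  53
   50  49  49  49  51  49  51  47  48]
 [ 47  54  51  46  51  48  50  50  48  51  52  53  51  54  51  51  57  49
   52  49  51  52  50  49  50  51  51]
 [ 48  49  48  52  48  50  49  51  51  53  57  45  49  46  49  52  52  52
   51  48  53  52  51  56  52  53  51]
 [ 46  50  46  51  50  47  51  50  50  44  35  31  25  29  30  35  36  47
   49  56  51  53  51  53  49  47  51]
 [ 45  49  49  48  48  52  49  43  35  22  11   6   1   6   5   9  15  25
   39  49  54  54  51  51  53  49  47]
 [ 47  47  50  51  48  50  40  26   8   0  -9  -8 -12  -6 -12  -8  -4   0
   18  37  51  54  50  56  53  51  49]
 [ 47  47  50  46  48  42  23   1  -8  -9  -9 -11 -10  -9  -7 -11  -4  -6
    0  15  40  51  52  53  55  52  50]
 [ 48  48  51  48  50  30   3  -8  -8 -11  -9  -7 -11  -7  -8  -5  -8  -6
   -8  -1  24  43  51  52  50  47  51]
 [ 48  49  49  48  38  17   1  -6  -8  -8  -8 -11  -8  -9  -7  -8  -4 -11
   -8  -6
[... 571 characters left out ...]
30  40  55  55  52  53]
 [ 48  52  47  45  38  25  12  -2  -4  -3  -5  -3  -2  -4  -2   2   0  -4
   -5   5  17  32  45  53  49  53  51]
 [ 55  50  53  48  47  34  22  12   6   0  -3   0  -3  -1  -3   1  -1  -2
    7   7  23  39  47  52  52  52  53]
 [ 47  53  50  52  50  40  33  22  11   0  -2  -1   1  -2  -2   1  -3   4
   -4   6  17  42  50  54  49  52  54]
 [ 52  51  50  54  51  46  37  25  10   3  -5  -2  -3   0  -6  -1  -2  -1
   -1  -3  12  39  56  54  52  55  52]
 [ 50  49  55  52  52  54  48  24   8  -2  -2  -2  -2  -3  -3  -2  -2   0
   -4  -1  10  28  50  54  54  51  56]]
[0.46540981 0.36359878 0.11184708] [-3.06055367 -3.32153067 13.65006542] [-0.67459325  0.66138584 -0.02676274]
```

Request:
{"api": "move_arm", "payload": {
  "commands": [
    [255, [0, 0, 0.01], 0],
    [255, [0, 0, 0.03], 0],
    [255, [0, 0, 0.045], 0],
    [255, [0, 0, 0.045], 0],
    [255, [0, 0, 0.045], 0],
    [255, [0, 0, 0.045], 0],
    [255, [0, 0, 0.045], 0],
    [255, [0, 0, 0.045], 0]
  ]
}}

```text
clock: 9.63
tcp_pos: [0.4636, 0.363, 0.1153]
tool_rot: [[-0.01, 1.0, -0.001], [1.0, 0.01, -0.001], [-0.001, -0.001, -1.0]]
wrist_force: [0.5, 0.4, -0.8]
opening: 0.0161
grasp_force: 50.0
```

Run:
```python
from h import *
w=snap('wrist','w5'); s=arm.read_state(); print(s['clock'],s['tcp_pos'],s['tool_rot'],s['wrist_force'],np.abs(s['dq']).max())
t=np.array(s['tcp_pos']);u=proj(w,[t[0],t[1],t[2]-.061]);print('pred tip',u, 'hole pred',proj(w,[.4637,.363,.052]))
x0,y0=int(u[0])-50,int(u[1])-50;print(x0,y0)
cv2.imwrite('pics/w5.png',cv2.resize(w[0][y0:y0+75,x0:x0+100][...,::-1],(800,600),interpolation=cv2.INTER_CUBIC))
```

```text
9.6833 [0.4637033  0.36302182 0.11542498] [[-9.57491959e-03  9.99953967e-01 -6.19667452e-04]
 [ 9.99954057e-01  9.57463585e-03 -4.59247737e-04]
 [-4.53293506e-04 -6.24036243e-04 -9.99999703e-01]] [-0.61916246  0.43814739 -0.93071214] 0.27217780939916547
pred tip [262.10480101 206.49759225] hole pred [262.10231782 205.46623236]
212 156
```

View pics/w5.png

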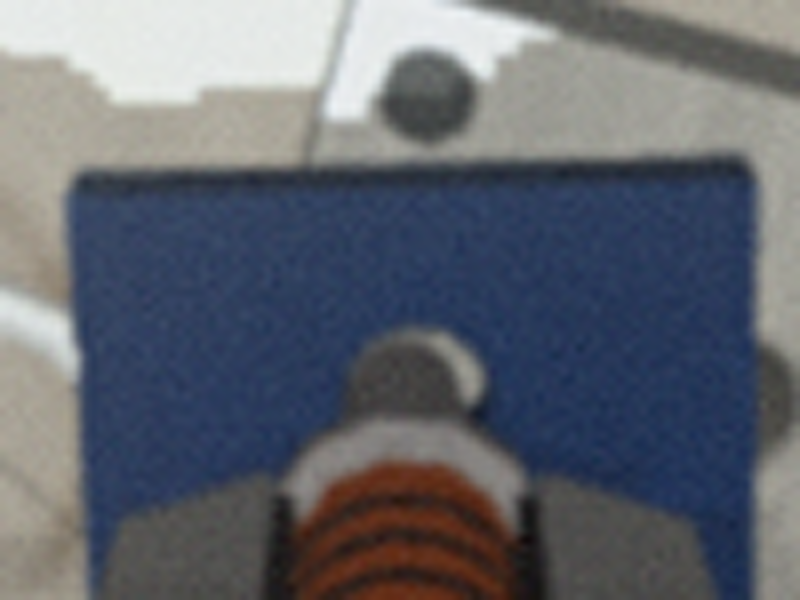

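The tip (centre about x=404, upper edge y=338) sits left of and above the hole's centre (x about 419, upper edge y=327). It needs about +1.4 mm in x and −1.3 mm in y.

Request:
{"api": "move_arm", "payload": {
  "commands": [
    [255, [0.007, -0.0065, 0], 0],
    [255, [0.007, -0.0065, 0], 0],
    [255, [0.007, -0.0065, 0], 0],
    [255, [0.007, -0.0065, -0.01], 0],
    [255, [0.007, -0.0065, -0.02], 0],
    [255, [0.007, -0.0065, -0.03], 0],
    [255, [0.007, -0.0065, -0.035], 0],
    [255, [0.007, -0.0065, -0.035], 0]
  ]
}}

```text
clock: 10.35
tcp_pos: [0.465, 0.3617, 0.1083]
tool_rot: [[-0.01, 1.0, -0.001], [1.0, 0.01, -0.001], [-0.001, -0.001, -1.0]]
wrist_force: [-0.4, -0.1, -1.3]
opening: 0.0165
grasp_force: 50.0
```

Request:
{"api": "move_arm", "payload": {
  "commands": [
    [255, [0, 0, -0.01], 0],
    [255, [0, 0, -0.02], 0],
    [255, [0, 0, -0.03], 0],
    [255, [0, 0, -0.035], 0],
    [255, [0, 0, -0.035], 0],
    [255, [0, 0, -0.035], 0],
    [255, [0, 0, -0.035], 0],
    [255, [0, 0, -0.035], 0]
  ]
}}

```text
clock: 11.02
tcp_pos: [0.4654, 0.362, 0.1028]
tool_rot: [[-0.01, 1.0, 0.001], [1.0, 0.01, 0.0], [0.0, 0.001, -1.0]]
wrist_force: [-1.7, -1.3, 5.0]
opening: 0.0162
grasp_force: 50.0
```

The pin is in the cover hole and touching the block at about 5 N. I'll push slowly along the arc.

Request:
{"api": "move_arm", "payload": {
  "commands": [
    [255, [0.012, 0, 0], 0],
    [255, [0.024, 0, 0], 0],
    [255, [0.036, 0, 0], 0],
    [255, [0.048, -0.001, 0], 0],
    [255, [0.06, -0.002, 0], 0],
    [255, [0.072, -0.003, 0], 0],
    [255, [0.084, -0.004, 0], 0],
    [255, [0.095, -0.005, 0], 0]
  ]
}}

```text
clock: 11.68
tcp_pos: [0.4799, 0.3611, 0.1027]
tool_rot: [[-0.011, 1.0, -0.01], [1.0, 0.011, -0.0], [-0.0, -0.01, -1.0]]
wrist_force: [-11.4, -1.3, 10.7]
opening: 0.0162
grasp_force: 50.1
```

Request:
{"api": "move_arm", "payload": {
  "commands": [
    [255, [0.005, 0, 0], 0],
    [255, [0.01, -0.001, 0], 0],
    [255, [0.015, -0.002, 0], 0],
    [255, [0.02, -0.003, 0], 0],
    [255, [0.023, -0.004, 0], 0],
    [255, [0.026, -0.004, 0], 0],
    [255, [0.026, -0.004, 0], 0],
    [255, [0.026, -0.004, 0], 0]
  ]
}}

```text
clock: 12.35
tcp_pos: [0.4846, 0.3605, 0.1028]
tool_rot: [[-0.011, 1.0, -0.01], [1.0, 0.011, -0.0], [-0.0, -0.01, -1.0]]
wrist_force: [-11.2, -0.4, 12.3]
opening: 0.0162
grasp_force: 50.1
```

Request:
{"api": "move_arm", "payload": {
  "commands": [
    [255, [0.005, 0, 0.005], 0],
    [255, [0.01, -0.001, 0.005], 0],
    [255, [0.015, -0.002, 0.005], 0],
    [255, [0.02, -0.004, 0.005], 0],
    [255, [0.025, -0.005, 0.005], 0],
    [255, [0.03, -0.006, 0.005], 0],
    [255, [0.03, -0.006, 0.005], 0],
    [255, [0.03, -0.006, 0.005], 0]
  ]
}}

```text
clock: 13.02
tcp_pos: [0.4924, 0.3588, 0.1026]
tool_rot: [[-0.01, 1.0, -0.007], [1.0, 0.01, -0.001], [-0.001, -0.007, -1.0]]
wrist_force: [-6.7, -1.7, 5.3]
opening: 0.0159
grasp_force: 50.0
```

Request:
{"api": "move_arm", "payload": {
  "commands": [
    [255, [0.003, 0, 0], 0],
    [255, [0.005, -0.001, 0], 0],
    [255, [0.007, -0.002, 0], 0],
    [255, [0.009, -0.002, 0], 0],
    [255, [0.01, -0.002, 0], 0],
    [255, [0.01, -0.002, 0], 0],
    [255, [0.01, -0.002, 0], 0],
    [255, [0.01, -0.002, 0], 0]
  ]
}}

```text
clock: 13.68
tcp_pos: [0.4964, 0.358, 0.1021]
tool_rot: [[-0.01, 1.0, -0.003], [1.0, 0.01, -0.001], [-0.001, -0.003, -1.0]]
wrist_force: [-5.0, -1.8, 1.4]
opening: 0.0163
grasp_force: 50.0
```

The vertical force fell to 1.4 N and z is dropping, so the pin seems to be over the hole. I'll test by pressing gently.

Request:
{"api": "move_arm", "payload": {
  "commands": [
    [255, [0, 0, -0.005], 0],
    [255, [0, 0, -0.01], 0],
    [255, [0, 0, -0.015], 0],
    [255, [0, 0, -0.02], 0],
    [255, [0, 0, -0.02], 0],
    [255, [0, 0, -0.02], 0],
    [255, [0, 0, -0.02], 0],
    [255, [0, 0, -0.02], 0]
  ]
}}

```text
clock: 14.35
tcp_pos: [0.4963, 0.3582, 0.0984]
tool_rot: [[-0.01, 1.0, -0.003], [1.0, 0.01, -0.001], [-0.001, -0.003, -1.0]]
wrist_force: [-5.7, -1.0, 2.1]
opening: 0.0162
grasp_force: 50.0
```

Request:
{"api": "move_arm", "payload": {
  "commands": [
    [255, [0, 0, -0.008], 0],
    [255, [0, 0, -0.016], 0],
    [255, [0, 0, -0.024], 0],
    [255, [0, 0, -0.032], 0],
    [255, [0, 0, -0.04], 0],
    [255, [0, 0, -0.045], 0],
    [255, [0, 0, -0.045], 0],
    [255, [0, 0, -0.045], 0]
  ]
}}

```text
clock: 15.02
tcp_pos: [0.4962, 0.3582, 0.0893]
tool_rot: [[-0.01, 1.0, -0.003], [1.0, 0.01, -0.001], [-0.001, -0.003, -1.0]]
wrist_force: [-5.6, -0.5, 2.4]
opening: 0.0159
grasp_force: 50.0
```

Request:
{"api": "move_arm", "payload": {
  "commands": [
    [255, [0, 0, -0.008], 0],
    [255, [0, 0, -0.016], 0],
    [255, [0, 0, -0.024], 0],
    [255, [0, 0, -0.032], 0],
    [255, [0, 0, -0.04], 0],
    [255, [0, 0, -0.048], 0],
    [255, [0, 0, -0.05], 0],
    [255, [0, 0, -0.05], 0]
  ]
}}

```text
clock: 15.68
tcp_pos: [0.4961, 0.3581, 0.0793]
tool_rot: [[-0.01, 1.0, -0.003], [1.0, 0.01, -0.001], [-0.001, -0.003, -1.0]]
wrist_force: [-6.4, -1.6, 3.0]
opening: 0.0165
grasp_force: 50.0
```

Request:
{"api": "move_arm", "payload": {
  "commands": [
    [255, [0, 0, -0.006], 0],
    [255, [0, 0, -0.012], 0],
    [255, [0, 0, -0.018], 0],
    [255, [0, 0, -0.024], 0],
    [255, [0, 0, -0.03], 0],
    [255, [0, 0, -0.03], 0],
    [255, [0, 0, -0.03], 0],
    [255, [0, 0, -0.03], 0]
  ]
}}

```text
clock: 16.35
tcp_pos: [0.4961, 0.3582, 0.0767]
tool_rot: [[-0.01, 1.0, -0.002], [1.0, 0.01, -0.0], [-0.0, -0.002, -1.0]]
wrist_force: [-10.9, -5.0, 13.8]
opening: 0.0159
grasp_force: 50.0
```

The pin is home at TCP z 0.0767 with a firm stop. I'll relieve the load, release and rise.

Request:
{"api": "move_arm", "payload": {
  "commands": [
    [255, [-0.006, 0, 0.008], 0],
    [255, [-0.012, 0.003, 0.016], 0],
    [255, [-0.012, 0.003, 0.016], 0],
    [150, [-0.012, 0.003, 0.016], 0],
    [150, [-0.012, 0.003, 0.016], 0],
    [150, [-0.012, 0.003, 0.016], 0],
    [150, [-0.012, 0.003, 0.016], 0],
    [150, [-0.012, 0.003, 0.016], 0]
  ]
}}

```text
clock: 17.02
tcp_pos: [0.4955, 0.3592, 0.0771]
tool_rot: [[-0.01, 1.0, 0.001], [1.0, 0.01, 0.0], [0.0, 0.001, -1.0]]
wrist_force: [-0.8, 0.7, 0.3]
opening: 0.0383
grasp_force: 0.0
```

Request:
{"api": "move_arm", "payload": {
  "commands": [
    [150, [0, 0, 0], 0],
    [150, [0, 0, 0.05], 0],
    [150, [0, 0, 0.15], 0],
    [150, [0, 0, 0.3], 0],
    [150, [0, 0, 0.45], 0],
    [100, [0, 0, 0.6], 0],
    [0, [-0.1, -0.1, 0.65], 0],
    [0, [-0.2, -0.2, 0.65], 0]
  ]
}}

```text
clock: 17.68
tcp_pos: [0.457, 0.3201, 0.2124]
tool_rot: [[-0.01, 1.0, 0.008], [1.0, 0.01, 0.005], [0.004, 0.008, -1.0]]
wrist_force: [-0.3, -0.7, 0.9]
opening: 0.055
grasp_force: 0.0
```

Request:
{"api": "move_arm", "payload": {
  "commands": [
    [0, [0.05, -0.2, -0.05], 0],
    [0, [0.05, -0.38, -0.05], 0],
    [0, [0.05, -0.38, -0.05], 0],
    [0, [0.05, -0.38, -0.05], 0],
    [0, [0.05, -0.38, -0.05], 0],
    [0, [0.05, -0.38, -0.05], 0],
    [0, [0.05, -0.38, -0.05], 0],
    [0, [0.05, -0.38, -0.05], 0]
  ]
}}

```text
clock: 18.35
tcp_pos: [0.465, 0.244, 0.1971]
tool_rot: [[-0.011, 1.0, -0.0], [1.0, 0.011, 0.0], [0.0, -0.0, -1.0]]
wrist_force: [-0.0, -0.8, -0.9]
opening: 0.094
grasp_force: 0.0
```

Run:
```python
from h import *
w=snap('wrist','w6'); s=arm.read_state(); print(s['clock'],s['tcp_pos'],s['tool_rot'][:2,0],np.abs(s['dq']).max())
u=proj(w,[.482,.312,.052]);print(u)
x0,y0=int(u[0])-60,int(u[1])-70
x0,y0=max(x0,0),max(y0,0);print(x0,y0)
cv2.imwrite('pics/w6.png',cv2.resize(w[0][y0:y0+105,x0:x0+140][...,::-1],(800,600),interpolation=cv2.INTER_CUBIC))
```

```text
18.4 [0.46501208 0.2439064  0.19702766] [-0.01105766  0.99993886] 0.20920779086047422
[281.32092261 107.3268848 ]
221 37
```

View pics/w6.png

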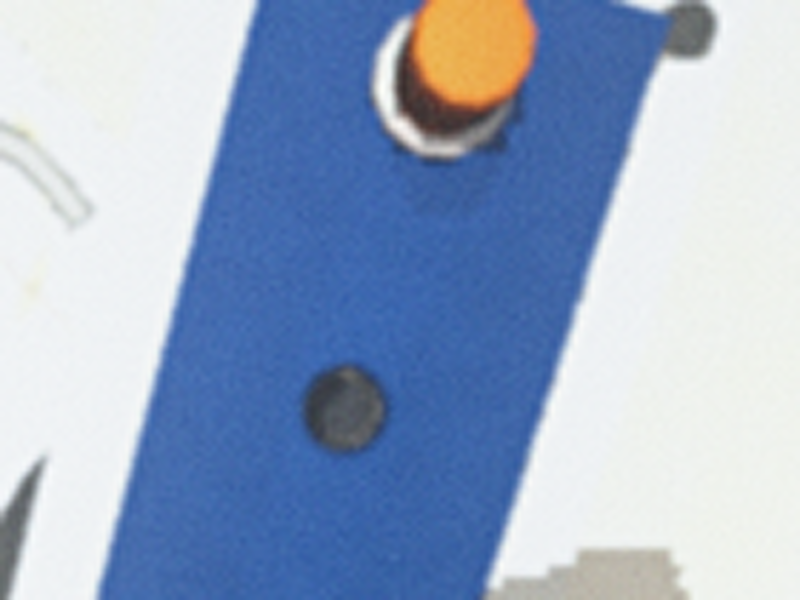

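The pin's collar sits flush on the cover, and the middle hole is at crop (345,409), which is about (0.4817, 0.3113). Next I fetch the bolt.

Request:
{"api": "move_arm", "payload": {
  "commands": [
    [0, [-0.2, -0.05, 0], 0.02],
    [0, [-0.325, -0.2, 0], 0.04],
    [0, [-0.325, -0.4, 0], 0.06],
    [0, [-0.325, -0.6, 0], 0.08],
    [0, [-0.325, -0.8, 0], 0.1],
    [0, [-0.325, -1, 0], 0.12],
    [0, [-0.325, -1, 0], 0.135],
    [0, [-0.325, -1, 0], 0.135]
  ]
}}

```text
clock: 19.07
tcp_pos: [0.4001, 0.0399, 0.1973]
tool_rot: [[-0.757, 0.654, 0.0], [0.654, 0.757, -0.002], [-0.002, -0.001, -1.0]]
wrist_force: [0.4, 0.0, 0.5]
opening: 0.0942
grasp_force: 0.0
```

Request:
{"api": "move_arm", "payload": {
  "commands": [
    [0, [0, -0.215, 0], 0.02],
    [0, [0, -0.215, 0], 0.04],
    [0, [0, -0.215, 0], 0.06],
    [0, [0, -0.215, 0], 0.08],
    [0, [0.1, -0.215, 0], 0.1],
    [0, [0.25, -0.215, -0.1], 0.113],
    [0, [0.35, -0.215, -0.2], 0.113],
    [0, [0.35, -0.215, -0.3], 0.113]
  ]
}}

```text
clock: 19.73
tcp_pos: [0.4734, 0.0002, 0.1366]
tool_rot: [[-1.0, 0.002, 0.003], [0.002, 1.0, 0.0], [-0.003, 0.0, -1.0]]
wrist_force: [-0.8, -0.5, -0.9]
opening: 0.094
grasp_force: 0.0
```

Run:
```python
from h import *
w=snap('wrist','w7'); s=arm.read_state(); print(s['clock'],s['tcp_pos'],s['tool_rot'][:2,0],np.abs(s['dq']).max())
C=cloud(w);m=(C[...,2]>.068)&(C[...,2]<.085)&(np.hypot(C[...,0]-.47,C[...,1])<.03)
P=C[m];print(len(P),np.median(P,0) if len(P) else 0,P.min(0),P.max(0))
m2=(abs(C[...,2]-.077)<.002)&(np.hypot(C[...,0]-.47,C[...,1])<.03);P=C[m2];print(len(P),cv2.minEnclosingCircle((P[:,:2]*1000).astype(np.float32)))
```

```text
19.7833 [0.46893857 0.00067627 0.13145254] [-0.99996396  0.00205235] 6.927554088721389
466 [0.46917587 0.0009174  0.07708048] [ 0.46203044 -0.00716816  0.06819816] [0.47847557 0.00894827 0.07916207]
409 ((470.3535461425781, 0.7441533803939819), 8.388822555541992)
```

Request:
{"api": "move_arm", "payload": {
  "commands": [
    [0, [0, 0, -0.1], 0],
    [0, [0, 0, -0.2], 0],
    [0, [0, 0, -0.28], 0],
    [0, [0, 0, -0.33], 0],
    [0, [0, 0, -0.345], 0],
    [0, [0, 0, -0.345], 0],
    [0, [0, 0, -0.345], 0],
    [0, [0, 0, -0.345], 0]
  ]
}}

```text
clock: 20.45
tcp_pos: [0.4711, -0.0, 0.0696]
tool_rot: [[-1.0, 0.003, 0.003], [0.003, 1.0, -0.0], [-0.003, -0.0, -1.0]]
wrist_force: [-0.2, -0.3, 0.3]
opening: 0.0939
grasp_force: 0.0
```

Request:
{"api": "move_arm", "payload": {
  "commands": [
    [0, [-0.004, 0.004, -0.005], 0],
    [100, [-0.004, 0.004, -0.01], 0],
    [255, [-0.004, 0.004, -0.01], 0],
    [255, [-0.004, 0.004, -0.01], 0],
    [255, [-0.004, 0.004, -0.01], 0],
    [255, [-0.004, 0.004, -0.01], 0],
    [255, [-0.004, 0.004, -0.01], 0],
    [255, [-0.004, 0.004, -0.01], 0]
  ]
}}

```text
clock: 21.12
tcp_pos: [0.4693, 0.0008, 0.0661]
tool_rot: [[-1.0, 0.003, 0.0], [0.003, 1.0, 0.0], [-0.0, 0.0, -1.0]]
wrist_force: [-0.5, 0.4, 0.4]
opening: 0.0509
grasp_force: 0.0
```

Request:
{"api": "move_arm", "payload": {
  "commands": [
    [255, [0, 0, 0], 0],
    [255, [0, 0, 0], 0],
    [255, [0, 0, 0], 0],
    [255, [0, 0, 0], 0],
    [255, [0, 0, 0], 0],
    [255, [0, 0, 0], 0],
    [255, [0, 0, 0], 0],
    [255, [0, 0, 0], 0]
  ]
}}

```text
clock: 21.78
tcp_pos: [0.4693, 0.0008, 0.0661]
tool_rot: [[-1.0, 0.003, -0.0], [0.003, 1.0, 0.0], [0.0, 0.0, -1.0]]
wrist_force: [0.7, -0.6, -0.9]
opening: 0.016
grasp_force: 50.0
```

Request:
{"api": "move_arm", "payload": {
  "commands": [
    [255, [0, 0, 0.05], 0],
    [255, [0, 0, 0.15], 0],
    [255, [0, 0, 0.3], 0],
    [255, [0, 0, 0.45], 0],
    [255, [-0.1, 0, 0.55], 0],
    [255, [-0.25, 0, 0.55], 0],
    [255, [-0.35, 0, 0.55], 0],
    [255, [-0.35, 0, 0.55], 0]
  ]
}}

```text
clock: 22.45
tcp_pos: [0.397, 0.001, 0.1774]
tool_rot: [[-1.0, 0.003, 0.001], [0.003, 1.0, -0.0], [-0.001, -0.0, -1.0]]
wrist_force: [-0.5, 0.7, -1.0]
opening: 0.016
grasp_force: 50.0
```

Request:
{"api": "move_arm", "payload": {
  "commands": [
    [255, [0, 0.15, 0], -0.02],
    [255, [0, 0.3, 0], -0.04],
    [255, [0, 0.45, 0], -0.06],
    [255, [0, 0.6, 0], -0.08],
    [255, [0, 0.75, 0], -0.1],
    [255, [0, 0.9, 0], -0.12],
    [255, [0, 1, 0], -0.14],
    [255, [0, 1, 0], -0.15]
  ]
}}

```text
clock: 23.12
tcp_pos: [0.3994, 0.2048, 0.1761]
tool_rot: [[-0.602, 0.798, -0.0], [0.798, 0.602, 0.002], [0.002, 0.001, -1.0]]
wrist_force: [0.5, 0.3, -1.5]
opening: 0.0163
grasp_force: 50.0
```

Request:
{"api": "move_arm", "payload": {
  "commands": [
    [255, [0, 0.15, 0], -0.02],
    [255, [0, 0.3, 0], -0.04],
    [255, [0.05, 0.45, 0], -0.06],
    [255, [0.2, 0.55, 0], -0.08],
    [255, [0.35, 0.55, 0], -0.1],
    [255, [0.41, 0.55, -0.05], -0.102],
    [255, [0.41, 0.55, -0.1], -0.102],
    [255, [0.41, 0.55, -0.15], -0.102]
  ]
}}

```text
clock: 23.78
tcp_pos: [0.4816, 0.311, 0.1446]
tool_rot: [[-0.007, 1.0, -0.002], [1.0, 0.007, -0.0], [-0.0, -0.002, -1.0]]
wrist_force: [0.3, -0.1, -0.6]
opening: 0.0159
grasp_force: 50.0
```

Request:
{"api": "move_arm", "payload": {
  "commands": [
    [255, [0, 0, -0.05], 0],
    [255, [0, 0, -0.1], 0],
    [255, [0, 0, -0.1], 0],
    [255, [0, 0, -0.1], 0],
    [255, [0, 0, -0.1], 0],
    [255, [0, 0, -0.1], 0],
    [255, [0, 0, -0.1], 0],
    [255, [0, 0, -0.1], 0]
  ]
}}

```text
clock: 24.45
tcp_pos: [0.4816, 0.311, 0.1269]
tool_rot: [[-0.007, 1.0, 0.001], [1.0, 0.007, 0.001], [0.001, 0.001, -1.0]]
wrist_force: [-0.3, 0.1, -0.6]
opening: 0.0162
grasp_force: 50.0
```

Request:
{"api": "move_arm", "payload": {
  "commands": [
    [255, [0, 0.005, -0.025], 0],
    [255, [0, 0.005, -0.05], 0],
    [255, [0, 0.005, -0.05], 0],
    [255, [0, 0.005, -0.05], 0],
    [255, [0, 0.005, -0.05], 0],
    [255, [0, 0.005, -0.05], 0],
    [255, [0, 0.005, -0.05], 0],
    [255, [0, 0.005, -0.05], 0]
  ]
}}

```text
clock: 25.12
tcp_pos: [0.4814, 0.3119, 0.1163]
tool_rot: [[-0.007, 1.0, 0.0], [1.0, 0.007, 0.0], [0.0, 0.0, -1.0]]
wrist_force: [-0.3, 0.1, -0.6]
opening: 0.0163
grasp_force: 50.0
```

Run:
```python
from h import *
w=snap('wrist','w8'); s=arm.read_state(); print(s['clock'],s['tcp_pos'],s['wrist_force'],np.abs(s['dq']).max())
t=np.array(s['tcp_pos']);u=proj(w,[t[0],t[1],t[2]-.058]);h=proj(w,[.4817,.3113,.052])
x0,y0=int(u[0])-50,int(u[1])-50;print(x0,y0)
g=lambda q:((q-[x0,y0]+.5)*8-.5).round(1)
print('tip centre',g(u),'tip far edge',g(proj(w,[t[0],t[1]+.0025,t[2]-.058])),'hole c',g(h),'top',g(proj(w,[.4817,.3178,.052])),'right',g(proj(w,[.4882,.3113,.052])))
cv2.imwrite('pics/w8.png',cv2.resize(w[0][y0:y0+75,x0:x0+100][...,::-1],(800,600),interpolation=cv2.INTER_CUBIC))
```

```text
25.1667 [0.48138688 0.31186666 0.11631307] [ 0.43699918  0.0750177  -1.13984694] 0.11432176543186734
211 157
tip centre [410.8 410.4] tip far edge [411.  383.7] hole c [414.2 394.1] top [414.7 326.2] right [485.1 394.6]
```

View pics/w8.png

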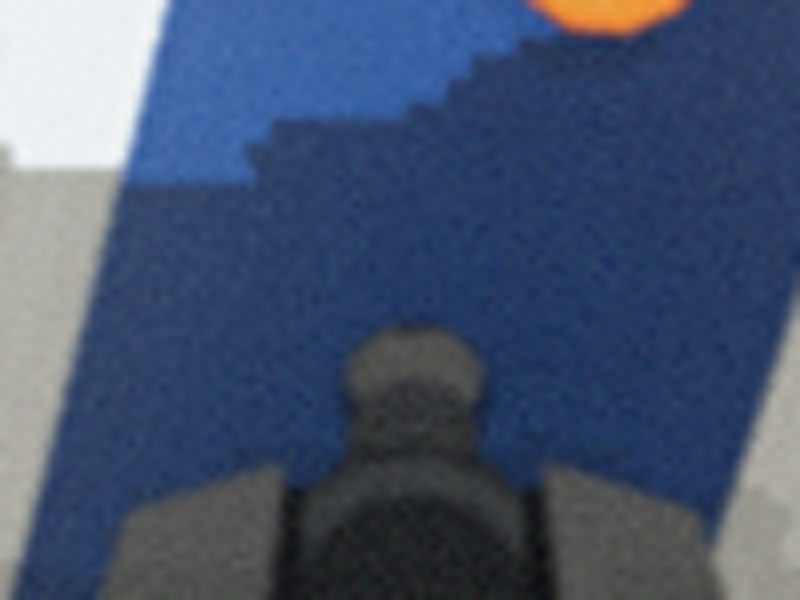

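The bolt hole (x about 345–485, upper edge y=325) matches the prediction. The bolt is centred to within half a millimetre, so I'll lower it.

Request:
{"api": "move_arm", "payload": {
  "commands": [
    [255, [0.0015, 0.0025, -0.01], 0],
    [255, [0.0015, 0.0025, -0.02], 0],
    [255, [0.0015, 0.0025, -0.03], 0],
    [255, [0.0015, 0.0025, -0.04], 0],
    [255, [0.0015, 0.0025, -0.05], 0],
    [255, [0.0015, 0.0025, -0.055], 0],
    [255, [0.0015, 0.0025, -0.055], 0],
    [255, [0.0015, 0.0025, -0.055], 0]
  ]
}}

```text
clock: 25.83
tcp_pos: [0.4816, 0.3123, 0.105]
tool_rot: [[-0.007, 1.0, -0.0], [1.0, 0.007, -0.0], [-0.0, -0.0, -1.0]]
wrist_force: [0.4, -0.3, -0.6]
opening: 0.0161
grasp_force: 50.0
```

Inside the cover with no contact so far. Continuing down.

Request:
{"api": "move_arm", "payload": {
  "commands": [
    [255, [0, 0, -0.008], 0],
    [255, [0, 0, -0.016], 0],
    [255, [0, 0, -0.024], 0],
    [255, [0, 0, -0.032], 0],
    [255, [0, 0, -0.04], 0],
    [255, [0, 0, -0.045], 0],
    [255, [0, 0, -0.045], 0],
    [255, [0, 0, -0.045], 0]
  ]
}}

```text
clock: 26.5
tcp_pos: [0.4815, 0.3123, 0.096]
tool_rot: [[-0.007, 1.0, -0.0], [1.0, 0.007, -0.0], [-0.0, -0.0, -1.0]]
wrist_force: [0.0, -0.6, -1.0]
opening: 0.0161
grasp_force: 50.0
```

Request:
{"api": "move_arm", "payload": {
  "commands": [
    [255, [0, 0, -0.015], 0],
    [255, [0, 0, -0.03], 0],
    [255, [0, 0, -0.045], 0],
    [255, [0, 0, -0.06], 0],
    [255, [0, 0, -0.075], 0],
    [255, [0, 0, -0.09], 0],
    [255, [0, 0, -0.1], 0],
    [255, [0, 0, -0.1], 0]
  ]
}}

```text
clock: 27.17
tcp_pos: [0.4812, 0.3121, 0.0753]
tool_rot: [[-0.007, 1.0, -0.001], [1.0, 0.007, -0.001], [-0.001, -0.001, -1.0]]
wrist_force: [0.0, -0.8, -1.2]
opening: 0.0161
grasp_force: 50.0
```

Request:
{"api": "move_arm", "payload": {
  "commands": [
    [255, [0, 0, -0.006], 0],
    [255, [0, 0, -0.012], 0],
    [255, [0, 0, -0.018], 0],
    [255, [0, 0, -0.024], 0],
    [255, [0, 0, -0.025], 0],
    [255, [0, 0, -0.025], 0],
    [255, [0, 0, -0.025], 0],
    [255, [0, 0, -0.025], 0]
  ]
}}

```text
clock: 27.83
tcp_pos: [0.4818, 0.3125, 0.074]
tool_rot: [[-0.007, 1.0, 0.001], [1.0, 0.007, 0.001], [0.001, 0.001, -1.0]]
wrist_force: [-4.1, -2.1, 9.7]
opening: 0.0157
grasp_force: 50.0
```

Home at TCP z 0.074, as expected. I'll unload, release and retreat upward.

Request:
{"api": "move_arm", "payload": {
  "commands": [
    [255, [0, 0, 0.01], 0],
    [255, [0, 0, 0.017], 0],
    [255, [0, 0, 0.017], 0],
    [165, [0, 0, 0.017], 0],
    [165, [0, 0, 0.017], 0],
    [165, [0, 0, 0.017], 0],
    [165, [0, 0, 0.017], 0],
    [165, [0, 0, 0.017], 0]
  ]
}}

```text
clock: 28.5
tcp_pos: [0.4816, 0.3123, 0.0744]
tool_rot: [[-0.007, 1.0, -0.0], [1.0, 0.007, -0.0], [-0.0, -0.0, -1.0]]
wrist_force: [-0.2, 0.0, 0.2]
opening: 0.0327
grasp_force: 0.0
```

Request:
{"api": "move_arm", "payload": {
  "commands": [
    [165, [0, 0, 0], 0],
    [165, [0, 0, 0.05], 0],
    [165, [0, 0, 0.15], 0],
    [165, [0, 0, 0.3], 0],
    [165, [0, 0, 0.45], 0],
    [165, [0, -0.1, 0.6], 0],
    [165, [-0.1, -0.25, 0.62], 0],
    [165, [-0.1, -0.35, 0.62], 0]
  ]
}}

```text
clock: 29.17
tcp_pos: [0.4613, 0.2419, 0.2034]
tool_rot: [[-0.008, 1.0, 0.006], [1.0, 0.008, 0.002], [0.002, 0.006, -1.0]]
wrist_force: [0.9, -0.2, -0.3]
opening: 0.0331
grasp_force: 0.0
```

Run:
```python
from h import *
w=snap('wrist','w9'); s=arm.read_state(); print(s['clock'],s['tcp_pos'],s['wrist_force'],s['opening'])
C=cloud(w)
for n,c in(('pin',(.4945,.360)),('bolt',(.4817,.3115))):
    r=np.hypot(C[...,0]-c[0],C[...,1]-c[1]); P=C[(r<.015)&(C[...,2]>.07)]
    top=np.percentile(P[:,2],90); Q=P[abs(P[:,2]-top)<.002]; print(n,len(P),top,Q.mean(0))
```

```text
29.2167 [0.46174373 0.23863175 0.2019009 ] [ 0.69672229 -0.99139519 -0.73072808] 0.033260824790889244
pin 464 0.09281206698167725 [0.49546801 0.3597689  0.09204022]
bolt 330 0.08609656551215253 [0.48204713 0.31095823 0.08533203]
```

```bash
python3 -c "from plant import job; print(job.job_done())"
```

```text
the job is handed in; nothing more can be done
None
```

The cover is swung into line, the drift pin is fully home in the end hole and the bolt is fully home in the middle hole; the final depth check put their tops at 92 mm and 85 mm, as expected when seated, and I handed the job in at about 29 s (one first try at the pin hole touched the rim at about 14 N and nudged the cover about 1 mm).

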